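Switch on the seed counter under its guard

ROBOT

A 7-joint arm with a two-finger parallel gripper is mounted at the origin on the work surface. World frame = base frame: x ahead of the robot, y to its left, z up, the work surface at z = 0. Lengths are in m, angles in degrees, forces in N, time in s.
With the tool pointing down it reaches from about 0.4 to 0.85 m from the base axis. Payload 4.4 kg.
Tool frame: the origin (TCP) lies on the centre line of the jaws, within the pads' length; the fingertips stand 17 mm ahead of it and the grasp point (between the pads) lies 2 mm behind it; z points along the fingers, y is the line along which they close (so a half turn about z gives the same grasp; the last joint's range is limited). The gripper opens to 94 mm and grips with 3 to 60 N. Pads are 16 mm wide; open, the fingers measure 119 mm over their backs; the gripper's body (75 mm by 177 mm) begins 78 mm behind the grasp point.
Start: joints at [59.714, 36.005, 2.206, 86.941, -1.547, 57.084, -1.146], TCP at [0.29, -0.582, 0.222] pointing down, gripper open.
Joint ranges: [-175.42, 175.42], [-21.48, 121.26], [-71.46, 75.88], [10.55, 141.38], [-63.04, 243.04], [13.31, 113.54], [-168.57, 168.57]. Speed limits (degrees/s): [147.25, 147.25, 180, 180, 180, 180, 180].

INTERFACE

Orientations are given as a 3x3 rotation matrix whose columns are the frame's x, y, z axes.
In Python, from rig import bot, command_gripper, kinematics, monitor, viewer, ticket gives the robot as it stands. Calls block until the motion is done:
- bot.movep(position, orientation): joint-space move of the TCP to a pose.
- bot.move_straight(position, orientation=None, rate=0.15): straight line of the TCP; orientation=None keeps the orientation; rate is the mean speed in m/s.
- bot.movej(angles): joint-space move.
- command_gripper(opening, squeeze=None): opening from 0.0 (shut) to 1.0 (fully open); squeeze is the grip in N (None keeps the last); returns when the fingers have stopped.
- bot.pause(seconds).
- kinematics.inverse_kinematics(position, orientation): joint angles nearest the present ones, or None.
- monitor.sense(): the state.
- viewer.read_camera(name): name is "side" or "top" or "wrist"; returns the picture (480x640x3 uint8, red, green, blue); there is no depth.
- viewer.camera_model(name): a dict with "intrinsics" (3x3 intrinsics, pixels), "k1" (the pictures are not rectified: a ray, as slopes to the right and down, at radius r is drawn at 1 + k1 r^2 times it, then the intrinsics apply), "R" (3x3) and "t" (3): a world point X has camera coordinates R X + t. Camera axes: x right, y down, z forward; pixel columns grow to the right and rows downward; lengths in m; the calibration is good to about 2 mm. A picture is of the moment at which its call begins: read the wrist's pose just before it. camera_model takes no time and is no camera call; for the wrist camera it gives the pose at the moment of the call.
A pose or a line that the arm cannot do raises bot.IKError and nothing moves.
- ticket.job_done(): hands the job in; it is judged then, once.
The state is a dict: "time_s": time; "joints": joint angles; "qd": joint speeds; "effort": joint torques, N m; "tool_pos": TCP position; "eef_rot": TCP orientation; "contact_force": force on the tool from outside, world axes, zero at the start; "ft_torque": the same for the moment, N m; "grip_width": opening from 0.0 (shut) to 1.0 (fully open); "grasp_force": force on a finger pad.
Only numpy, scipy, OpenCV 4.12 (cv2) and the standard library are available. Lean on these libraries where they do the work, as an engineer would, in place of code of your own. Each camera call takes 0.05 s, during which the arm holds its last target. There are 200 camera calls.

TASK

Switch on the seed counter, the white machine with the steel bowl: lift its red hinged guard with the outside of a finger, push the toggle beneath all the way over towards the hinge while the guard is still up, then draw the finger out and let the guard drop shut over it. Only touch, gently: do not pinch the guard or toggle, do not pick anything up, and leave the grain mill's blue guard and switch, the jar, the tin and the dish as they are.

Things in the scene. Friction and masses are not known exactly. Their poses are not given: they have to be found in the camera images.
- counter: seed counter, fixed: white housing 120 wide, steel bowl at the back, on the left or right of the mill. Origin on the desk under the toggle's pivot; x, roughly the robot's left (yaw about 1.57), points from its front (tab side) to its back (hinge, bowl). Deck 75 mm high from x = -55 (upright front face) to 110 mm; behind, x 110 to 200, a housing 100 high and the bowl (116 across, rim 149 above the desk).
- red_guard (a joint): angle of the counter's red guard, rad: 0 shut, grows as it opens, stop at 1.4. Hinge line along the machine's y at its back. Hollow cover open below, 64 wide, 40 high, walls 3, reaching 97 forward of the hinge line. 40 to 85 g and a light return spring: lifting at the tab takes under 1 N; it drops shut from any angle when let go. It clears the toggle in both positions.
- red_toggle (a joint): angle of the counter's toggle: about 0 off (leaning 0.35 rad towards the tab side), 0.8 fully on, against its hard stop (leaning 0.45 rad towards the hinge). It needs about 2.5 N at 18 mm above the deck and stays where it is left.
- red_guard_hinge (a point): middle of the red guard's hinge line: 50 mm behind the toggle's pivot (machine x), 83 mm above the desk, so 8 mm above the deck
- red_guard_tab (a point): point under the red finger tab, mid-width, 122 mm from the hinge line; moves with the guard. Tab: 50 wide, 4 thick, flat for 40 mm forward from the lower edge of the guard's front wall, its last 12 mm turned up. Shut, the flat overhangs the machine's front face by 32 mm (the turned-up edge 10 more), its underside level with the hinge line, only the desk (83 mm lower) beneath.
- red_toggle_tip (a point): centre of the 12 mm white ball at the end of the counter's toggle, 30 mm from its pivot, which lies at deck height (75 mm above the desk); the stem is 8 mm thick steel
- mill: grain mill: grey machine with a clear hopper (rim 112 across, 167 above the desk) and a blue guard, housing, origin and axes as the counter's, but turned the other way (yaw about -1.57); not to be operated
- blue_guard (a joint): angle of the mill's blue guard, 0 shut; built as the red one
- blue_toggle (a joint): angle of the mill's toggle, about 0 off; built as the red one
- jar: loose amber sample jar with a white cap and paper band, 56 across, 85 high, origin at the centre of its underside
- tin: loose aluminium tin, 64 across, 60 high, origin at the centre of its underside
- dish: loose covered glass dish, 95 across, 16 high, origin at the centre of its underside
Not all that is in view belongs to the job. What is shaped like the tin but yellow is not meant.

How it is judged (in metres and radians):
On the way, in this order (a step that is already met when the one before it is completed fails the run):
1. the red guard is lifted (past 0.4 rad) with the toggle still off (value of joint red_guard above 0.4 rad and value of joint red_toggle below 0.2 rad), for 0.1 s.
2. the toggle is pushed over (past 0.6 rad) while the guard is up (past 0.3 rad) (value of joint red_toggle above 0.6 rad and value of joint red_guard above 0.3 rad), for 0.1 s.
At the end, for the whole second after the job is handed in: the counter's toggle is on (past 0.6 of 0.8 rad) under its shut red guard (within 0.06 rad); the mill's guard is shut and its toggle off; the jar, tin and dish are at rest within 15 mm of where they stood (value of joint each of red_guard, blue_guard below 0.06 rad and value of joint red_toggle above 0.6 rad and value of joint blue_toggle below 0.2 rad and distance of each of jar, tin, dish from where it was at the start of the episode below 0.015 m and linear speed of each of jar, tin, dish below 0.02 m/s); the robot touches nothing.
It fails at once if the mill's guard is opened (past 0.2 rad) or its toggle moved (past 0.25 rad) (value of joint blue_guard above 0.2 rad or value of joint blue_toggle above 0.25 rad).
It fails at once if the jar, tin or dish is moved or lifted by more than 20 mm (distance of any of jar, tin, dish from where it was at the start of the episode above 0.02 m).
It fails at once if the guard or toggle is pinched or forced: more than 25 N on the guard or 40 N on the toggle from the fingers (contact force between the fingers and red_guard above 25 N or contact force between the fingers and red_toggle above 40 N).
It also fails if it takes over 48 s, if anything falls off the work surface, if the arm or the gripper's body presses on something with over 40 N, if the wrist force passes 120 N, or if a joint passes its speed limit or range.

## Working session

There is one attempt and no reset: what is moved stays moved. The work goes in short steps, each a Python script; the robot and the scene stay as the last script left them, time stands still between calls to the robot, and variables do not carry over. Pictures are saved under pics/ and viewed, at most 10 in all, crops included, and the job is handed in when it is done.

```bash
ls; mkdir -p pics; python3 - <<'E'
from rig import bot, monitor, viewer
import cv2
s=monitor.sense();print(s['time_s'],s['tool_pos'],s['eef_rot'],s['grip_width'])
for n in ['top','side']:
    cv2.imwrite(f'pics/{n}0.png',viewer.read_camera(n)[:,:,::-1])
    m=viewer.camera_model(n);print(n,m)
E
```

```text
pics
0.0 [ 0.2898989  -0.58107108  0.22158833] [[ 8.94852447e-01  4.46361207e-01 -8.78695574e-04]
 [ 4.46362069e-01 -8.94850930e-01  1.64810393e-03]
 [-5.06518916e-05 -1.86702621e-03 -9.99998256e-01]] 0.9999814828302791
top {'intrinsics': array([[469.3393749 ,   0.        , 326.43489643],
       [  0.        , 469.3393749 , 244.0322712 ],
       [  0.        ,   0.        ,   1.        ]]), 'k1': -0.07617258258836271, 'R': array([[-2.46422384e-02, -9.99692622e-01, -2.72431948e-03],
       [-9.92833432e-01,  2.47917494e-02, -1.16906564e-01],
       [ 1.16938170e-01, -1.76043962e-04, -9.93139181e-01]]), 't': array([0.0144461 , 0.65050218, 0.90466859])}
side {'intrinsics': array([[494.81301353,   0.        , 315.31371153],
       [  0.        , 494.81301353, 247.89695397],
       [  0.        ,   0.        ,   1.        ]]), 'k1': -0.12885705718310328, 'R': array([[ 0.99899906, -0.03937044,  0.02123323],
       [-0.01259955, -0.70313268, -0.71094704],
       [ 0.04292007,  0.70996789, -0.70292493]]), 't': array([-0.63239355,  0.06627369,  1.08489192])}
```

View pics/top0.png

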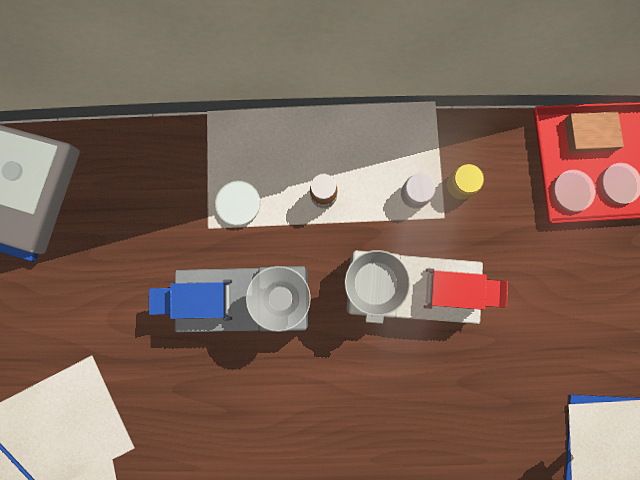

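View pics/side0.png

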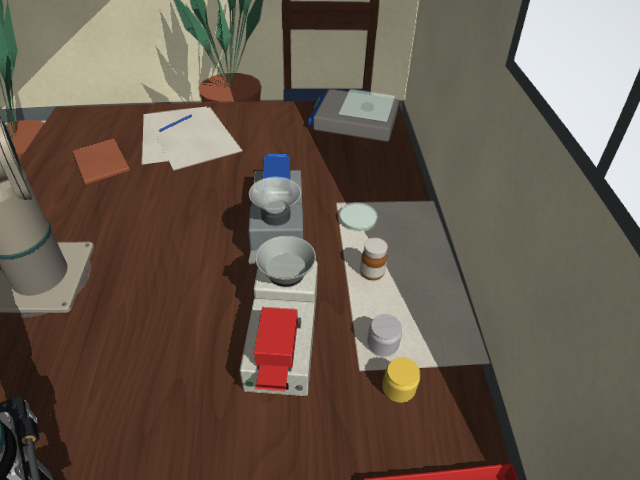

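The top view shows the counter on the right of the picture (world -y), with its red guard at about (460,290) and tab end at (507,293). The mill is at (240,300), and the dish, jar and tin are well clear at row 190. The side view agrees. Next I'll measure the red outlines in both views.

```bash
cat > h.py <<'E'
import numpy as np, cv2
def ray(m,uv):
    K=m['intrinsics'];k=m['k1']
    d=cv2.undistortPoints(np.array([[uv]],float),K,np.array([k,0,0,0,0.]))[0,0]
    R,t=m['R'],m['t'];return -R.T@t, R.T@np.array([d[0],d[1],1])
def onz(m,uv,z):
    c,d=ray(m,uv);return c+d*(z-c[2])/d[2]
def proj(m,X):
    p=m['R']@X+m['t'];p=p[:2]/p[2];p=p*(1+m['k1']*(p@p));return m['intrinsics'][:2,:2]@p+m['intrinsics'][:2,2]
def red(im):
    h=cv2.cvtColor(im,cv2.COLOR_RGB2HSV);return (((h[...,0]<8)|(h[...,0]>172))&(h[...,1]>170)&(h[...,2]>80)).astype(np.uint8)
E
python3 - <<'E'
from h import *
from rig import viewer
a=cv2.imread('pics/top0.png')[:,:,::-1];b=cv2.imread('pics/side0.png')[:,:,::-1]
mt=viewer.camera_model('top')
r=red(a)[240:340,410:530]
for c in range(0,120,5):
    y=np.nonzero(r[:,c])[0]
    if len(y):print(c+410,y.min()+240,y.max()+240)
xs=np.nonzero(r.any(0))[0];print(xs.min()+410,xs.max()+410)
ca=cv2.resize(a[250:335,410:520],None,fx=5,fy=5,interpolation=cv2.INTER_CUBIC)[:,:,::-1]
cb=cv2.resize(b[295:400,235:325],None,fx=5,fy=5,interpolation=cv2.INTER_CUBIC)[:,:,::-1]
cv2.imwrite('pics/ca.png',ca);cv2.imwrite('pics/cb.png',cb)
E
```

```text
435 304 304
440 297 305
445 272 305
450 272 306
455 273 306
460 273 307
465 274 307
470 274 307
475 275 308
480 275 308
485 274 305
490 280 305
495 280 306
500 281 306
505 281 306
432 507
```

View pics/ca.png

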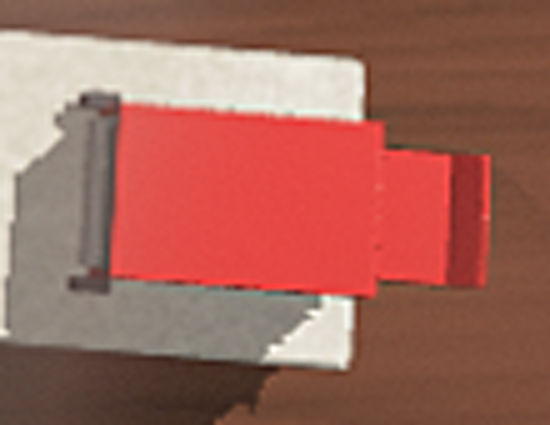

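View pics/cb.png

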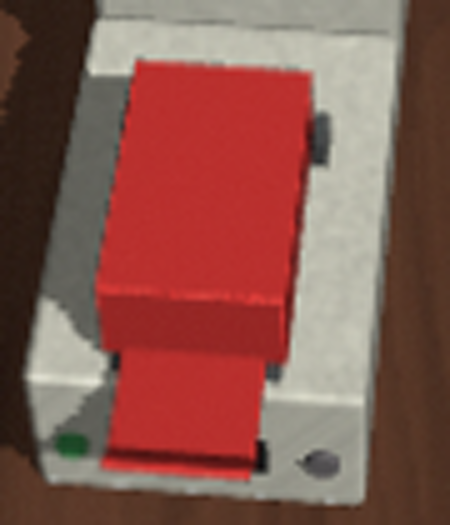

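The crops are sharp. In the top view, the guard's front top corners are at crop (383,123) and (375,297), its rear corners at (119,104) and (110,278), and the deck's front corners at (363,62) and (350,368). The side view's front top corners are at crop (98,293) and (287,302).

```bash
python3 - <<'E'
from h import *
from rig import viewer,kinematics
mt=viewer.camera_model('top');ms=viewer.camera_model('side')
A=lambda u,v:(410+(u+.5)/5-.5,250+(v+.5)/5-.5)
B=lambda u,v:(235+(u+.5)/5-.5,295+(v+.5)/5-.5)
def P(n,m,uv,z): p=onz(m,uv,z);print(n,p.round(4));return p[:2]
fl=P('front far',mt,A(383,123),.123);fr=P('front near',mt,A(375,297),.123)
rl=P('rear far',mt,A(119,104),.123);rr=P('rear near',mt,A(110,278),.123)
tl=P('flat end far',mt,A(450,155),.087);tr=P('flat end near',mt,A(446,285),.087)
dl=P('deck far',mt,A(363,62),.075);dr=P('deck near',mt,A(350,368),.075)
sl=P('S front near',ms,B(98,293),.123);sr=P('S front far',ms,B(287,302),.123)
srl=P('S rear near',ms,B(137,60),.123);srr=P('S rear far',ms,B(312,72),.123)
n=np.linalg.norm
print('widths',n(fl-fr),n(rl-rr),n(tl-tr),n(dl-dr),n(sl-sr),'len',n(fl-rl),n(sl-srl))
f=(fl+fr)/2;r=(rl+rr)/2
for nm,v in [('guard',(r-f)),('side',(srl+srr-sl-sr))]:print(nm,np.degrees(np.arctan2(v[1],v[0])))
for nm,v in [('gf',fl-fr),('deck',dl-dr),('tab',tl-tr)]:print(nm,np.degrees(np.arctan2(v[1],v[0]))+90)
v=(r-f)/n(r-f)
for nm,p,d in [('front top',f,47),('deck',(dl+dr)/2,55),('flatend',(tl+tr)/2,87),('side front',(sl+sr)/2,47)]:
    print('origin from',nm,p+v*d/1000)
E
```

```text
front far [ 0.5779 -0.2923  0.123 ]
front near [ 0.5149 -0.2856  0.123 ]
rear far [ 0.5875 -0.1953  0.123 ]
rear near [ 0.5246 -0.189   0.123 ]
flat end far [ 0.5665 -0.3299  0.087 ]
flat end near [ 0.5174 -0.3253  0.087 ]
deck far [ 0.6038 -0.3023  0.075 ]
deck near [ 0.4868 -0.2904  0.075 ]
S front near [ 0.5174 -0.2883  0.123 ]
S front far [ 0.5802 -0.2931  0.123 ]
S rear near [ 0.527  -0.1896  0.123 ]
S rear far [ 0.5898 -0.1963  0.123 ]
widths 0.06335817628546206 0.0631372250203715 0.04932954076650606 0.11759046840594592 0.06297860378807198 len 0.09755048133793706 0.09916520869215377
guard 84.2836913447401
side 84.35329919199995
gf 83.93472549929659
deck 84.20201894962833
tab 84.65612926402412
origin from front top [ 0.55103812 -0.24221617]
origin from deck [ 0.55076224 -0.24164503]
origin from flatend [ 0.55062937 -0.24101047]
origin from side front [ 0.55344722 -0.24393613]
```

The measurements agree: origin at (0.552,-0.242), yaw 84.3°, and the sizes match. Plan: keep the fingers slightly apart, one above the other, with the tool pitched about 25° along the machine axis. The upper finger lifts the guard and the lower one pushes the toggle. First I'll check reach.

```bash
cat >> h.py <<'E'
O=np.array([.5518,-.2422]);yaw=np.radians(84.3)
mx=np.array([np.cos(yaw),np.sin(yaw),0]);my=np.array([-mx[1],mx[0],0]);ez=np.array([0,0,1.])
hinge=np.r_[O,.083]+.05*mx
GAP=14.
def rot(phi,s):
    z=np.cos(phi)*mx-np.sin(phi)*ez; y=s*(np.sin(phi)*mx+np.cos(phi)*ez)
    return np.column_stack([np.cross(y,z),y,z])
def pose(cx,cz,phi,s):
    "TCP for the upper finger's leading top edge at (cx,cz) mm from the hinge, in the machine's mid plane"
    R=rot(phi,s);up=s*R[:,1]
    return hinge+(cx*mx+cz*ez)/1000-up*(GAP/2+12.5)/1000-.017*R[:,2],R
E
python3 - <<'E'
from h import *
from rig import kinematics
W=[(-190,-12),(-122,-10),(-67,93),(-60,55),(-28,52),(-150,110)]
for s in (1,-1):
  for d in (15,20,25,30,40):
    print(s,d,[None if (q:=kinematics.inverse_kinematics(*pose(*w,np.radians(d),s))) is None else np.round(q).astype(int).tolist() for w in W])
E
```

```text
1 15 [None, [68, 92, -59, 45, 1, 102, 118], [70, 83, -60, 61, -5, 93, 113], [70, 85, -60, 61, -3, 92, 115], [70, 85, -60, 66, -3, 87, 115], [69, 84, -60, 44, -4, 108, 113]]
1 20 [[65, 92, -57, 31, 4, 112, 120], [68, 89, -58, 49, 3, 98, 118], [70, 79, -59, 63, -3, 91, 113], [70, 82, -59, 63, -1, 89, 114], [70, 82, -59, 68, -2, 84, 114], [69, 81, -59, 47, -2, 105, 113]]
1 25 [[66, 89, -57, 36, 6, 107, 120], [69, 86, -57, 53, 5, 94, 117], [70, 76, -58, 65, -1, 88, 113], [70, 79, -58, 66, 0, 86, 114], [69, 78, -58, 70, 0, 81, 113], [69, 78, -58, 49, 0, 102, 114]]
1 30 [[67, 86, -56, 41, 8, 102, 120], [69, 83, -56, 57, 6, 90, 117], [69, 73, -57, 67, 0, 86, 112], [69, 76, -57, 68, 2, 83, 113], [69, 75, -57, 73, 1, 78, 113], [69, 75, -56, 52, 1, 99, 114]]
1 40 [[68, 79, -53, 51, 11, 92, 119], [68, 76, -53, 64, 9, 82, 115], [68, 66, -55, 72, 3, 80, 111], [68, 69, -54, 73, 5, 77, 111], [67, 68, -54, 77, 4, 73, 110], [68, 69, -54, 58, 5, 92, 113]]
-1 15 [None, [53, 84, -6, 46, -42, 109, -37], [51, 71, -5, 62, -45, 106, -36], [51, 74, -6, 62, -44, 103, -35], [49, 73, -6, 67, -44, 100, -33], [61, 78, -29, 45, -27, 111, -53]]
-1 20 [[60, 88, -29, 31, -20, 113, -50], [53, 80, -5, 50, -40, 105, -36], [50, 68, -4, 64, -43, 102, -36], [50, 71, -5, 64, -42, 100, -35], [49, 70, -6, 69, -43, 96, -33], [53, 73, -4, 48, -43, 113, -42]]
-1 25 [[55, 83, -4, 37, -38, 111, -40], [52, 77, -4, 54, -38, 101, -35], [49, 65, -4, 66, -41, 99, -36], [49, 68, -4, 67, -40, 96, -35], [48, 66, -5, 71, -41, 92, -34], [53, 70, -3, 50, -40, 110, -41]]
-1 30 [[54, 79, -3, 42, -36, 106, -38], [51, 74, -4, 57, -36, 96, -35], [48, 62, -3, 68, -39, 95, -37], [48, 65, -4, 69, -39, 92, -35], [47, 63, -4, 74, -40, 89, -34], [52, 67, -2, 53, -38, 106, -40]]
-1 40 [[52, 72, -1, 52, -32, 95, -36], [49, 67, -2, 65, -33, 87, -35], [46, 57, -1, 73, -36, 88, -38], [46, 59, -2, 74, -35, 84, -36], [44, 58, -3, 78, -37, 81, -36], [49, 61, 0, 59, -34, 98, -39]]
```

```bash
cat >> h.py <<'E'
PHI=np.radians(25);S=-1
def go(cx,cz,rate=.1):
    from rig import bot,monitor
    bot.move_straight(pose(cx,cz,PHI,S)[0],rate=rate)
    s=monitor.sense();f=s['contact_force'];print((cx,cz),'t',round(s['time_s'],2),'F mach x,y,z',np.round([f@mx,f@my,f[2]],2),'err mm',np.round(1e3*(s['tool_pos']-pose(cx,cz,PHI,S)[0]),1))
    return s
E
python3 - <<'E'
from h import *
from rig import bot,monitor,viewer,command_gripper
command_gripper(GAP/94)
bot.movep(*pose(-190,90,PHI,S))
print(monitor.sense()['grip_width']*94)
go(-190,-12,.12); go(-125,-9,.08)
cv2.imwrite('pics/side1.png',viewer.read_camera('side')[200:440,160:400,::-1].repeat(2,0).repeat(2,1))
E
```

```text
13.989040077357949
(-190, -12) t 3.55 F mach x,y,z [ 0.41  0.17 -0.96] err mm [ 0.4 -0.4  0.9]
(-125, -9) t 4.52 F mach x,y,z [ 0.23 -1.09 -0.45] err mm [-0.  -0.7 -0. ]
```

View pics/side1.png

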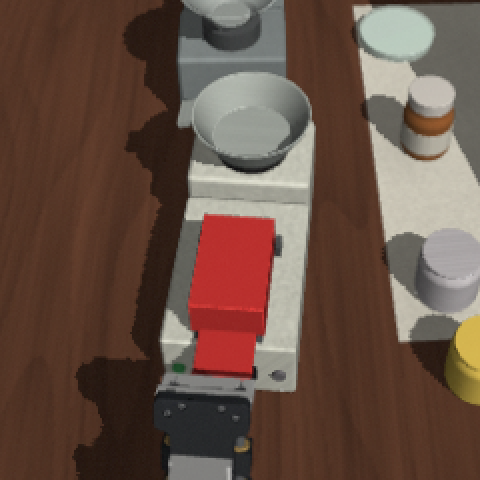

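The fingers are under the tab (crop about (222,370)) and centred on it, and the guard is still shut. Now I'll lift along the arc.

```bash
python3 - <<'E'
from h import *
from rig import viewer
for i,th in enumerate(np.linspace(.05,.95,7)):
    r=122-8*th
    s=go(round(-r*np.cos(th),1),round(r*np.sin(th),1),.08)
    if np.linalg.norm(s['contact_force'])>10:print('STOP');break
a=viewer.read_camera('side')[200:440,160:400];b=viewer.read_camera('top')[200:380,400:580]
a=cv2.resize(a,(400,400));b=cv2.resize(b,(400,400))
cv2.imwrite('pics/lift.png',np.hstack([a,b])[:,:,::-1])
E
```

```text
(np.float64(-121.4), np.float64(6.1)) t 4.91 F mach x,y,z [-1.26  0.95 -0.59] err mm [ 0.5 -0.3  1. ]
(np.float64(-118.0), np.float64(23.9)) t 5.28 F mach x,y,z [-0.84 -0.61 -0.1 ] err mm [ 0.4 -0.2  0.9]
(np.float64(-112.0), np.float64(40.9)) t 5.66 F mach x,y,z [ 0.11 -0.6  -0.27] err mm [0.3 0.  0.8]
(np.float64(-103.6), np.float64(56.6)) t 6.03 F mach x,y,z [-0.14 -0.32 -1.09] err mm [0.3 0.1 0.8]
(np.float64(-93.0), np.float64(70.7)) t 6.4 F mach x,y,z [-1.03 -0.34 -0.52] err mm [0.2 0.1 0.4]
(np.float64(-80.5), np.float64(82.9)) t 6.77 F mach x,y,z [-1.13 -0.27 -0.53] err mm [0.1 0.  0.2]
(np.float64(-66.5), np.float64(93.1)) t 7.13 F mach x,y,z [-0.53  0.11 -0.2 ] err mm [ 0.1 -0.   0.1]
```

View pics/lift.png

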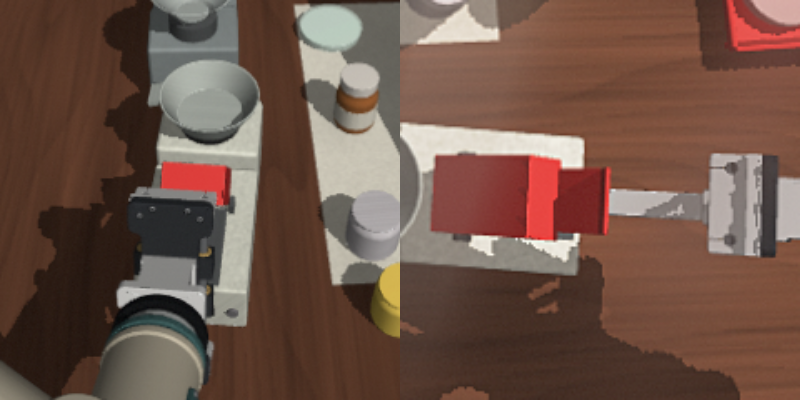

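The guard is up at about 0.95 rad (right panel: tab end at (608,200), finger beneath it and centred). Next I'll move in to the pre-push point, then push the toggle in small steps while watching the force.

```bash
python3 - <<'E'
from h import *
from rig import viewer,monitor
go(-60,53,.06)
f0=monitor.sense()['contact_force']
for x in range(-56,-23,2):
    s=go(x,52,.03)
    if (s['contact_force']-f0)@mx<-9:print('stop');break
a=viewer.read_camera('side')[200:440,160:400];b=viewer.read_camera('top')[200:380,400:580]
a=cv2.resize(a,(400,400));b=cv2.resize(b,(400,400))
cv2.imwrite('pics/push.png',np.hstack([a,b])[:,:,::-1])
E
```

```text
(-60, 53) t 8.06 F mach x,y,z [ 0.73 -0.34 -0.29] err mm [0.  0.2 0. ]
(-56, 52) t 8.34 F mach x,y,z [ 0.32 -0.89 -0.91] err mm [0.2 0.2 0.4]
(-54, 52) t 8.59 F mach x,y,z [ 0.08 -0.6  -0.98] err mm [0.1 0.1 0.2]
(-52, 52) t 8.84 F mach x,y,z [-0.52  0.17 -0.25] err mm [-0.   0.2  0.1]
(-50, 52) t 9.09 F mach x,y,z [-1.14 -0.53 -0.01] err mm [ 0.  -0.1  0.2]
(-48, 52) t 9.34 F mach x,y,z [-2.57 -0.3   2.06] err mm [0.1 0.1 0.5]
(-46, 52) t 9.59 F mach x,y,z [-2.27  0.48  4.5 ] err mm [0.1 0.4 0.8]
(-44, 52) t 9.84 F mach x,y,z [-2.31  1.1   6.24] err mm [0.2 0.6 1.2]
(-42, 52) t 10.09 F mach x,y,z [-2.47  0.6   5.68] err mm [0.2 0.8 1.4]
(-40, 52) t 10.34 F mach x,y,z [-2.18  0.89  5.62] err mm [0.2 1.  1.5]
(-38, 52) t 10.59 F mach x,y,z [-0.02  0.73  5.79] err mm [0.3 1.2 1.5]
(-36, 52) t 10.84 F mach x,y,z [-1.09  0.45  4.89] err mm [0.3 1.3 1.4]
(-34, 52) t 11.09 F mach x,y,z [-0.01  0.93  4.6 ] err mm [0.3 1.3 1.2]
(-32, 52) t 11.34 F mach x,y,z [0.99 0.41 4.48] err mm [0.3 1.1 0.9]
(-30, 52) t 11.59 F mach x,y,z [1.38 0.35 4.27] err mm [0.2 0.7 0.5]
(-28, 52) t 11.84 F mach x,y,z [ 0.9  -0.05  4.07] err mm [0.1 0.3 0.1]
(-26, 52) t 12.09 F mach x,y,z [ 1.05 -0.74  2.9 ] err mm [ 0.1 -0.1 -0.3]
(-24, 52) t 12.34 F mach x,y,z [-4.33 -0.19  4.23] err mm [-0.  -1.7 -0.4]
```

View pics/push.png

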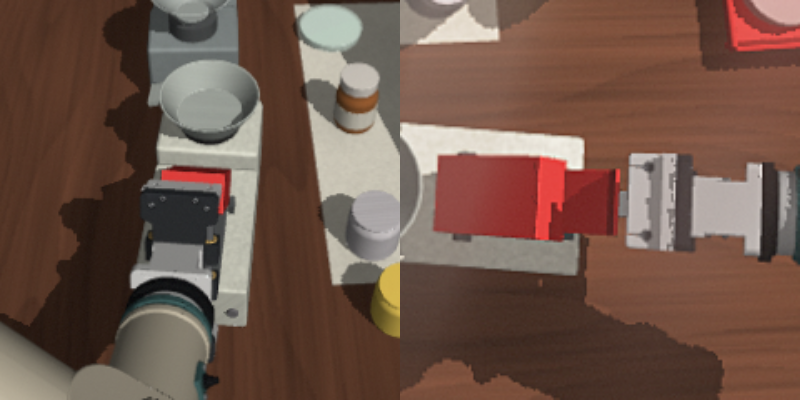

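The force turned mostly upward (+5 N) during the push, so the lower finger may have ridden over the ball. It met a stop only at the last step. I'll check with the wrist camera.

```bash
python3 - <<'E'
from rig import viewer
import cv2
cv2.imwrite('pics/w1.png',viewer.read_camera('wrist')[:,:,::-1])
E
```

```text
(no output)
```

View pics/w1.png

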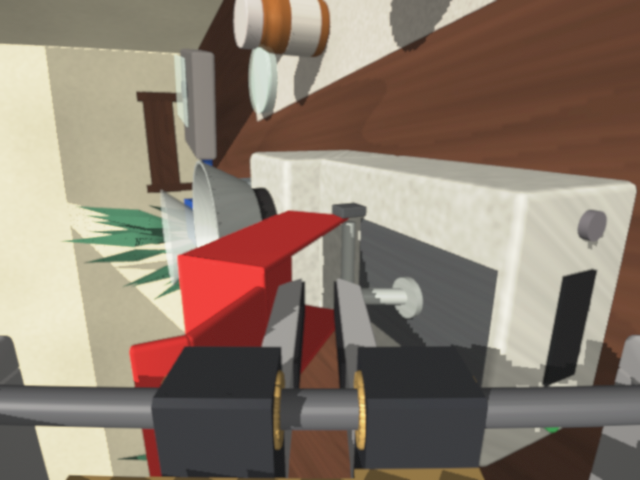

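The wrist view shows the guard up, with the toggle's base disc at about (408,297) and its stem running left behind the lower finger at (365,297). I'll compare that with projected stem positions for different toggle angles.

```bash
python3 - <<'E'
from h import *
from rig import viewer,monitor
m=viewer.camera_model('wrist')
for a in (-.35,0,.25,.45):
    print(a,[proj(m,np.r_[O,.075]+d*(np.sin(a)*mx+np.cos(a)*ez)).round().tolist() for d in (0,.015,.024,.03)])
p,R=pose(-24,52,PHI,S)
for nm,d in (('up outer',19.5),('low inner',-7),('low outer',-19.5)):
    print(nm,proj(m,monitor.sense()['tool_pos']+.017*R[:,2]+S*R[:,1]*d/1000).round())
E
```

```text
-0.35 [[410.0, 295.0], [392.0, 304.0], [381.0, 310.0], [373.0, 314.0]]
0 [[410.0, 295.0], [385.0, 300.0], [369.0, 303.0], [358.0, 306.0]]
0.25 [[410.0, 295.0], [381.0, 297.0], [364.0, 298.0], [352.0, 299.0]]
0.45 [[410.0, 295.0], [380.0, 294.0], [362.0, 294.0], [350.0, 294.0]]
up outer [281. 297.]
low inner [335. 297.]
low outer [360. 297.]
```

```bash
python3 - <<'E'
import cv2
im=cv2.imread('pics/w1.png')
cv2.imwrite('pics/w1c.png',cv2.resize(im[260:340,320:440],None,fx=6,fy=6,interpolation=cv2.INTER_CUBIC))
E
```

```text
(no output)
```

View pics/w1c.png

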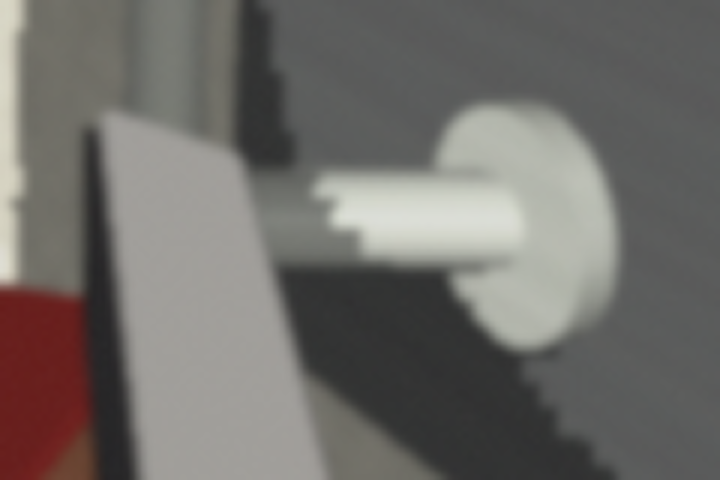

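The stem centre line is level in the picture (row 296.7 at both ends), which matches a lean of about +0.4 rad, so the toggle is on at its stop. I'll lift clear of the ball, draw back a little with the guard still up, and check the toggle before leaving.

```bash
python3 - <<'E'
from h import *
from rig import viewer
go(-24,57,.04); go(-53,70.5,.06)
im=viewer.read_camera('wrist');m=viewer.camera_model('wrist')
for a in (-.35,0,.25,.45):
    print(a,[proj(m,np.r_[O,.075]+d*(np.sin(a)*mx+np.cos(a)*ez)).round().tolist() for d in (0,.015,.024,.03)])
cv2.imwrite('pics/w2.png',im[200:420,270:510,::-1].repeat(2,0).repeat(2,1))
E
```

```text
(-24, 57) t 12.77 F mach x,y,z [ 0.41 -0.56 -1.44] err mm [-0.4  0.1 -0.7]
(-53, 70.5) t 13.45 F mach x,y,z [-0.26  0.15 -0.35] err mm [ 0.1 -0.1  0.3]
-0.35 [[408.0, 272.0], [393.0, 278.0], [383.0, 283.0], [376.0, 286.0]]
0 [[408.0, 272.0], [386.0, 276.0], [372.0, 278.0], [363.0, 280.0]]
0.25 [[408.0, 272.0], [383.0, 273.0], [368.0, 274.0], [358.0, 275.0]]
0.45 [[408.0, 272.0], [382.0, 272.0], [366.0, 272.0], [356.0, 272.0]]
```

View pics/w2.png

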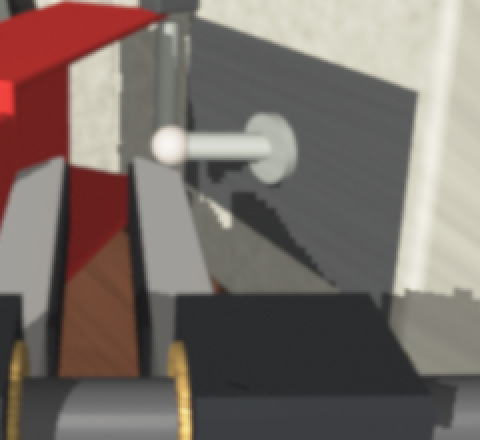

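The ball is at full-picture (354.5,272.5). The projection for fully on is (356,272), against (376,286) for off, so the toggle is fully on. I'll withdraw and let the guard drop.

```bash
python3 - <<'E'
from h import *
from rig import viewer,bot
go(-100,92,.1); go(-160,112,.1); go(-200,112,.1)
bot.pause(1)
im=viewer.read_camera('top');cv2.imwrite('pics/end.png',im[:,:,::-1])
a=cv2.imread('pics/top0.png')[:,:,::-1]
r0=red(a)[240:340,410:515];r1=red(im)[240:340,410:515]
print(r0.sum(),r1.sum(),(r0^r1).sum())
d=(cv2.absdiff(a,im).max(2)>40);print('diff mill',d[230:360,130:330].sum(),'objects',d[160:235,200:445].sum())
E
```

```text
(-100, 92) t 14.17 F mach x,y,z [-1.1   0.27  0.44] err mm [0.  0.5 0.1]
(-160, 112) t 14.95 F mach x,y,z [ 0.24 -0.41  0.3 ] err mm [ 0.1  1.  -0.1]
(-200, 112) t 15.5 F mach x,y,z [-0.34  0.2  -0.21] err mm [ 0.2  0.8 -0.1]
2022 2007 83
diff mill 0 objects 0
```

The guard's outline matches the shut one (83 of about 2000 pixels differ), and the mill and loose objects haven't changed. The fingers are clear of everything, so I'm handing in.

```bash
python3 -c "
from rig import ticket
print(ticket.job_done())"
```

```text
the job is handed in; nothing more can be done
None
```

The job is handed in, at about 16 s of the 48 s allowed: the wrist camera showed the seed counter's toggle fully on, the red guard then dropped shut over it, and the top camera showed no change to the mill, jar, tin or dish.

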